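# Load the indexing turntable and hold it at the third click

### The arm

A 6-joint arm with a two-finger parallel gripper is mounted at the origin on the work surface. World frame = base frame: x ahead of the robot, y to its left, z up, the work surface at z = 0. Lengths are in m, angles in rad, forces in N, time in s.
With the tool pointing down it reaches from about 0.275 to 0.875 m from the base axis. Payload 12.5 kg.
Tool frame: the origin (TCP) lies on the centre line of the jaws, within the pads' length; the fingertips stand r.finger_overhang ahead of it and the grasp point (between the pads) lies 3 mm ahead of it (r.finger_overhang is the distance from the TCP to the fingertips, in m); z points along the fingers, y is the line along which they close (so a half turn about z gives the same grasp; the last joint's range is limited). The gripper opens to 85 mm and grips with 20 to 120 N. Pads are 22 mm wide; open, the fingers measure 114 mm over their backs; the gripper's body (76 mm by 85 mm) begins 54 mm behind the grasp point. The pads swing forward as they close: fully open they stand 13 mm farther back than shut.
Start: joints at [1.062, 0.351, 1.652, -0, 1.139, -0.085], TCP at [0.226, 0.501, 0.253] pointing down, gripper open.
Joint ranges: [-2.75, 2.75], [-0.79, 2.1], [0.01, 2.65], [-1.57, 4.71], [0.07, 3.14], [-2.87, 2.87]. Speed limits (rad/s): [2.22, 2.22, 2.79, 3.14, 3.14, 3.14].

### API

Orientations are given as a unit quaternion [x, y, z, w].
In Python, from cell import r, optics gives the robot as it stands. The module is installed in compiled form; this text tells all that it offers. Calls block until the motion is done:
- r.move_to(position, orientation): joint-space move of the TCP to a pose.
- r.move_linear(position, rot=None, vel=0.15): straight line of the TCP; rot=None keeps the orientation; vel is the mean speed in m/s.
- r.set_joints(angles): joint-space move.
- r.set_gripper(opening, squeeze=None): opening from 0.0 (shut) to 1.0 (fully open); squeeze is the grip in N (None keeps the last); returns when the fingers have stopped.
- r.sleep(seconds).
- r.inverse_kinematics(position, orientation): joint angles nearest the present ones, or None.
- optics.get_image(name): name is "scene" or "side" or "wrist"; returns a dict with "pixels" (480x640x3 uint8, red, green, blue), "depth" (480x640 float32, m along the optical axis (not along the pixel's ray), 0 where there is no reading), "fx", "fy", "cx", "cy" (pixels), "camera_from_world" (4x4, takes a point from world to camera coordinates); the wrist camera has in their place "mount" (4x4, takes a point from camera to tool coordinates, whose origin is the TCP and whose axes are the flange's). Camera axes: x right, y down, z forward; pixel columns grow to the right and rows downward; lengths in m; the calibration is good to about 2 mm. A picture is of the moment at which its call begins: read the wrist's pose just before it.
A pose or a line that the arm cannot do raises r.PlanningError and nothing moves.
- r.hand_in(): hands the job in; it is judged then, once.
Readings, each from a call of its own:
- r.current_t(): time.
- r.current_q(): joint angles.
- r.current_qvel(): joint speeds.
- r.current_effort(): joint torques, N m.
- r.current_tool_pos(): TCP position.
- r.current_ee_rot(): TCP orientation.
- r.current_contact_force(): force on the tool from outside, world axes, zero at the start.
- r.current_torque(): the same for the moment, N m.
- r.current_opening(): opening from 0.0 (shut) to 1.0 (fully open).
- r.current_finger_force(): force on a finger pad.
Only numpy, scipy, OpenCV 4.12 (cv2) and the standard library are available. Lean on these libraries where they do the work, as an engineer would, in place of code of your own. Each camera call takes 0.05 s, during which the arm holds its last target. There are 200 camera calls.

### The job

With the scoop, bring at least four of the six steel balls from the white tub into the round pan on the indexing turntable while it stands at its home stop, without touching the balls with the fingers, and set the scoop back down on the bench. Then take the black knob and turn it clockwise (seen from above) exactly three clicks, not past the third stop, and finish holding the knob there in the gripper: it must not be let go at the end. Leave the other things on the bench where they are.

Things in the scene. Friction and masses are not known exactly. Their poses are not given: they have to be found in the camera images.
- scoop: Loose aluminium hand scoop (about 180 g) standing on the bench. Flat pan 80 mm long (x), 62 mm wide (y), floor 1.5 mm thick, walls 2 mm thick and 32 mm high at the two sides and the back, open at the front (+x), where the floor's edge is the lip. Origin: centre of the underside; z up. At its back an upright black grip plate, 12 mm thick (x), 36 mm wide (y), centred at x = -34 mm, y = 0, rising to z = 105 mm; a good place to pinch it front to back is z = 80 mm.
- tub: Fixed white open tub, 206 long (x), 76 wide (y), 47 mm high, rim 7 mm wider all round. Origin: centre of the underside. Inside 70 mm wide, x = -100 to 100 mm. Floor 4 mm above the bench, flat from x = -100 to 72 mm, then a 60 degree ramp up to the +x rim: balls pushed up it roll back over the scoop's lip. Balls start at x = 18 to 65 mm; the scoop's 80 mm fit down behind them, lip to +x.
- pan (a point): Centre of the inner floor of the round steel pan fixed on the turntable, 85 mm from the turntable's axis, about 53 mm above the bench. Pan 86 mm across inside at the floor and 92 mm at the rim, rim 27 mm above this point. It travels round with the turntable.
- index_knob: Black bar knob on a thin post at the centre of the turntable; it turns the whole turntable, pan included. Origin on the turning axis, 122 mm above the bench. Its x axis runs along the bar and points to the pan's side; z up. Bar 60 mm long (x), 14 mm thick (y), from z = 10 to 46 mm.
- knob_grip (a point): Point on the knob's axis, mid-height of the bar (152 mm above the bench), where it is pinched across its 14 mm thickness.
- index_table (a joint): Angle of the turntable and knob in rad: 0 at the home stop, where it starts, growing clockwise seen from above. Spring-like detents every 24 degrees (0.419 rad): first stop 0.419, second 0.838, third 1.257. Halfway between stops it resists with about 0.15 N m, plus light drag, then snaps on. It cannot go back below home; it could run past the third stop. The turntable is a 264 mm aluminium disc, top 50 mm above the bench, on a fixed blue base under the knob.
- ball0: Polished steel ball 18 mm across, 24 g, loose in the tub, slips and rolls easily; origin at its centre.
- ball1: Polished steel ball 18 mm across, 24 g, loose in the tub, slips and rolls easily; origin at its centre.
- ball2: Polished steel ball 18 mm across, 24 g, loose in the tub, slips and rolls easily; origin at its centre.
- ball3: Polished steel ball 18 mm across, 24 g, loose in the tub, slips and rolls easily; origin at its centre.
- ball4: Polished steel ball 18 mm across, 24 g, loose in the tub, slips and rolls easily; origin at its centre.
- ball5: Polished steel ball 18 mm across, 24 g, loose in the tub, slips and rolls easily; origin at its centre.
- carton: Bystander: small brown cardboard carton, 75 x 35 x 30 mm; not part of the job. Origin in or under it.
- specimen: Bystander: black mounted specimen, a disc 32 mm across and 22 mm high; not part of the job. Origin in or under it.
- jar: Bystander: glass jar 60 mm across, 85 mm high; not part of the job. Origin in or under it.
- gauge_block: Bystander: steel block 50 x 30 x 20 mm; not part of the job. Origin in or under it.
- wrench: Bystander: open-ended wrench lying flat; not part of the job. Origin in or under it.
- brush: Bystander: hand brush lying flat; not part of the job. Origin in or under it.
Things that resemble listed ones, but are neither listed nor needed, are in the scene too. Leave any pink or purple look-alike of the scoop alone.

How it is judged:
By the outcome, as a careful person would: the job done as asked, in the order asked, and still so for the second after the job is handed in, while the arm keeps its last pose, push and grip.
It also fails if it takes over 72 s, if anything falls off the work surface, if the arm or the gripper's body presses on something with over 40 N, if the wrist force passes 120 N, or if a joint passes its speed limit or range.

## Working session

There is one attempt and no reset: what is moved stays moved. The work goes in short steps, each a Python script; the robot and the scene stay as the last script left them, time stands still between calls to the robot, and variables do not carry over. Pictures are saved under pics/ and viewed, at most 10 in all, crops included, and the job is handed in when it is done.

```bash
mkdir -p pics; cat > h.py <<'E'
from cell import r, optics
import numpy as np, cv2
from scipy.spatial.transform import Rotation as R
def cloud(d):
    Z=d["depth"]; v,u=np.mgrid[0:480,0:640]
    P=np.stack([(u-d["cx"])/d["fx"]*Z,(v-d["cy"])/d["fy"]*Z,Z],-1)
    if "mount" in d: T=d["T"]@d["mount"]
    else: T=np.linalg.inv(d["camera_from_world"])
    W=P@T[:3,:3].T+T[:3,3]; W[Z==0]=np.nan
    return W
def shot(n,f=None):
    T=np.eye(4);T[:3,:3]=R.from_quat(r.current_ee_rot()).as_matrix();T[:3,3]=r.current_tool_pos()
    d=optics.get_image(n);d["T"]=T
    if f: cv2.imwrite("pics/"+f,d["pixels"][:,:,::-1])
    return d,cloud(d)
E
python3 - <<'E'
from h import *
a,Wa=shot("scene","s0.png");b,Wb=shot("side","d0.png")
np.savez("v0.npz",Wa=Wa,Wb=Wb,a=a["pixels"],b=b["pixels"])
print(r.finger_overhang,r.current_ee_rot(),r.current_t())
for d in(a,b):print(np.linalg.inv(d["camera_from_world"])[:3,3])
E
```

```text
0.022 [ 2.10315680e-01  9.77633387e-01 -5.03518261e-04 -1.47171807e-04] 0.1
[ 1.25966238 -0.30918487  0.60457292]
[-0.0333811  -0.6405634   0.78683803]
```

View pics/s0.png

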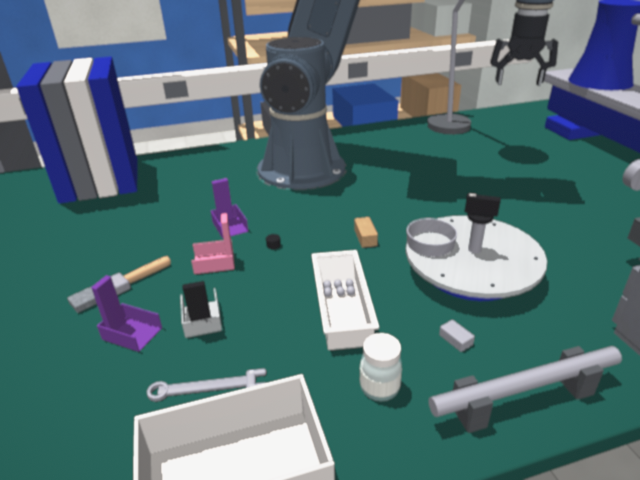

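View pics/d0.png

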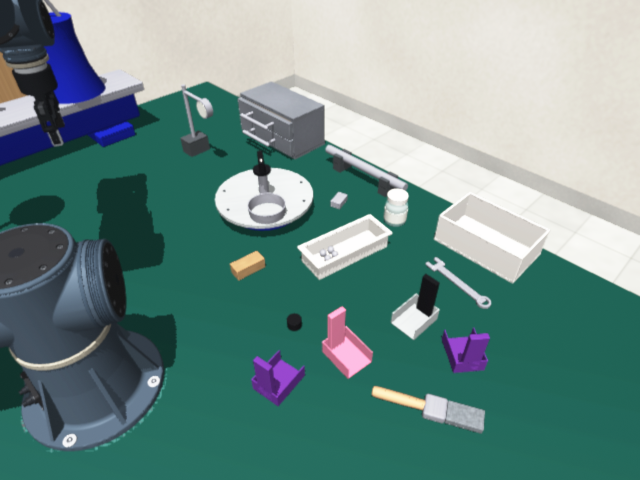

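The scoop with the black grip is at scene (200,308) / side (415,308). The tub is at scene (345,297) with its balls at the robot end, the turntable is at (476,255), the pan at (431,237) and the knob at (482,210). Next I'll locate these numerically.

```bash
python3 - <<'E'
from h import *
z=np.load("v0.npz");Wa,Wb=z["Wa"],z["Wb"]
def seg(W,box,lo,hi):
    u0,u1,v0,v1=box;P=W[v0:v1,u0:u1].reshape(-1,3);return P[(P[:,2]>lo)&(P[:,2]<hi)]
def rect(n,P):
    (c,s,a)=cv2.minAreaRect((P[:,:2]*1000).astype(np.float32));print(n,len(P),np.round(c,1),np.round(s,1),round(a,1),"z",np.round(np.percentile(P[:,2],[5,50,95]),4))
def circ(n,P):
    A=np.c_[2*P[:,:2],np.ones(len(P))];s=np.linalg.lstsq(A,(P[:,:2]**2).sum(1),rcond=None)[0];print(n,len(P),s[:2].round(4),np.sqrt(s[2]+s[0]**2+s[1]**2).round(4))
S=dict(tub=[(300,385,240,355),(290,400,210,285)],scoop=[(172,228,275,340),(385,445,270,340)],tt=[(400,555,190,310),(205,322,145,235)])
for i,W in enumerate((Wa,Wb)):
    rect("tubrim",seg(W,S["tub"][i],.040,.055));rect("scoopwall",seg(W,S["scoop"][i],.026,.036));rect("grip",seg(W,S["scoop"][i],.06,.12));rect("scoopall",seg(W,S["scoop"][i],.006,.036))
    P=seg(W,S["tt"][i],.046,.054);circ("disc",P[:0].size and P or cv2.convexHull((P[:,:2]*1000).astype(np.float32))[:,0]/1000)
    P=seg(W,S["tt"][i],.076,.086);circ("panrim",P);rect("panrim",P)
    rect("knob",seg(W,S["tt"][i],.135,.175));rect("knobtop",seg(W,S["tt"][i],.163,.175))
# top-down map
M=np.zeros((600,800,3),np.uint8);H=np.full((600,800),-1.)
for W,c in((Wa,z["a"]),(Wb,z["b"])):
    P=W.reshape(-1,3);c=c.reshape(-1,3);k=np.isfinite(P[:,2])&(P[:,2]<.3);P=P[k];c=c[k]
    u=(400-(P[:,1]+0.0)*1000).astype(int);v=(750-P[:,0]*1000).astype(int);k=(u>0)&(u<799)&(v>0)&(v<599)
    for uu,vv,h,cc in zip(u[k],v[k],P[k,2],c[k]):
        if h>H[vv,uu]:H[vv:vv+2,uu:uu+2]=h;M[vv:vv+2,uu:uu+2]=cc[::-1]
cv2.imwrite("pics/top.png",M)
E
```

```text
tubrim 1420 [600.4 -83.7] [ 88.5 224.4] 79.1 z [0.0422 0.0464 0.0484]
scoopwall 233 [ 550.3 -332.7] [62.  83.2] 88.1 z [0.0267 0.0309 0.0347]
grip 580 [ 584.3 -333.8] [36.  14.8] 89.3 z [0.0626 0.0866 0.1049]
scoopall 595 [ 550.3 -332.7] [62.  83.2] 88.1 z [0.0078 0.0225 0.0331]
disc 47 [0.5803 0.196 ] 0.1316
panrim 329 [0.5425 0.1403] 0.0534
panrim 329 [548.2 133.1] [135.5  97.5] 24.6 z [0.0762 0.079  0.083 ]
knob 637 [581.4 194.6] [59.9 17.5] 50.4 z [0.1368 0.1547 0.168 ]
knobtop 179 [580.8 195.6] [58.7 16.1] 52.4 z [0.1633 0.167  0.1688]
tubrim 1125 [645.  -30.5] [214.  287.1] 78.4 z [0.0418 0.0477 0.0514]
scoopwall 231 [ 549.4 -352.9] [104.2  84.3] 87.9 z [0.0264 0.0312 0.0346]
grip 342 [ 582.3 -334.1] [37.5 14. ] 89.4 z [0.0631 0.0896 0.1067]
scoopall 631 [ 598.8 -308.3] [212.8 109.9] 33.4 z [0.0072 0.0213 0.0337]
disc 32 [0.6224 0.2318] 0.1663
panrim 237 [0.5366 0.1338] 0.0517
panrim 237 [546.3 134.3] [132.9  95.8] 29.8 z [0.0764 0.0802 0.0837]
knob 150 [575.8 194.9] [57.  38.4] 79.3 z [0.1355 0.1655 0.1712]
knobtop 80 [578.8 195.8] [60.7 13.9] 55.8 z [0.1653 0.1691 0.1717]
```

View pics/top.png

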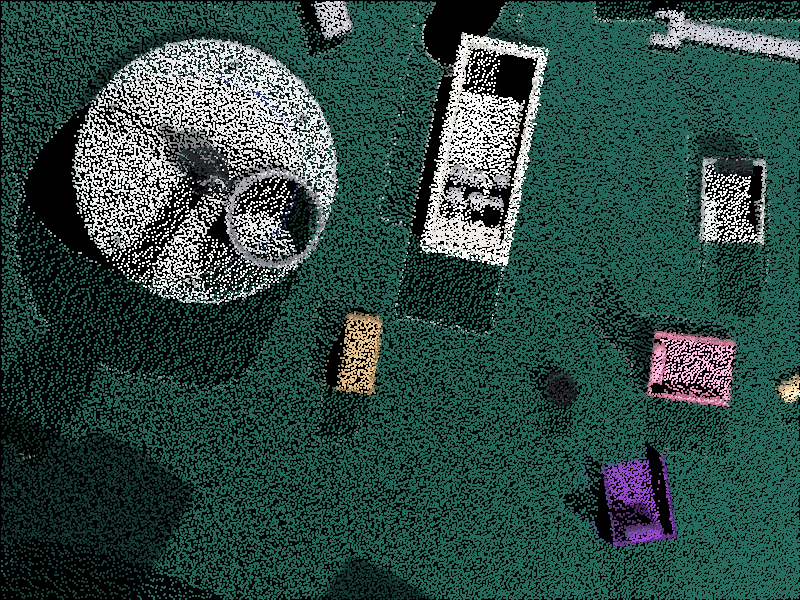

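The top map confirms the layout: tub centre (0.600,-0.084) with its ramp towards the robot, scoop lip facing the robot, and pan around (0.531,0.126). I'll move over the scoop and check reach for the waypoints.

```bash
cat >> h.py <<'E'
rad=np.radians
TUB=np.array([.6004,-.0837]);TY=169.3
def rotS(yaw,pitch): # pitch>0: lip up
    return R.from_euler("ZY",[yaw,-pitch],degrees=True)
def tool(yaw,pitch,s):
    return rotS(yaw,pitch)*R.from_matrix(np.array([[0,s,0],[s,0,0],[0,0,-1]],float))
G=np.array([-.034,0,.083]) # TCP in scoop frame
def pose(p,yaw,pitch,s,ref=(0,0,0)): # scoop point ref at world p
    return rotS(yaw,pitch).apply(G-np.array(ref))+p, tool(yaw,pitch,s).as_quat()
LIP=(.04,0,0);BACK=(-.04,0,0)
def intub(x,z): c,s_=np.cos(rad(TY)),np.sin(rad(TY)); return np.array([TUB[0]+c*x,TUB[1]+s_*x,z])
E
python3 - <<'E'
from h import *
PAN=np.array([.531,.126])
for s in(1,-1):
  print("s",s)
  for n,(p,q) in dict(grab=pose([.550,-.333,0],178.5,0,s),tub=pose(intub(-.05,.005),TY,0,s),tubup=pose(intub(0,.005),TY,25,s),pan=pose([*PAN,.09],145,25,s,LIP),pour=pose([*PAN,.09],145,-38,s,LIP)).items():
    q=r.inverse_kinematics(p,q);print(n,None if q is None else np.round(q,2))
for a in(54,234):
  for d in(0,-36,-72):
    t=R.from_euler("Z",a+d,degrees=True)*R.from_matrix(np.diag([1.,-1,-1]));q=r.inverse_kinematics([.58,.195,.155],t.as_quat());print(a,d,None if q is None else np.round(q,2))
p,q=pose([.550,-.333,0],178.5,0,1);
P,Q=pose([.550,-.333,0],178.5,0,-1)
a,b=r.inverse_kinematics(p,q),r.inverse_kinematics(P,Q)
if a is None or(b is not None and abs(b[5])<abs(a[5])): p,q=P,Q
p=p+[0,0,.14]; r.move_to(p,q)
d,W=shot("wrist","w1.png");print(r.current_t(),r.current_ee_rot())
m=(W[...,2]>.075)&(W[...,2]<.115)&(np.hypot(W[...,0]-.584,W[...,1]+.333)<.05)
P=W[m];print((cv2.minAreaRect((P[:,:2]*1000).astype(np.float32))),np.percentile(P[:,2],98))
m=(W[...,2]>.024)&(W[...,2]<.036)&(np.hypot(W[...,0]-.55,W[...,1]+.333)<.07)
P=W[m];print((cv2.minAreaRect((P[:,:2]*1000).astype(np.float32))),np.percentile(P[:,2],98))
E
```

```text
s 1
grab [-0.59  0.76  1.42 -0.    0.96  2.58]
tub None
tubup None
pan [-0.05  0.77  1.33  0.23  1.43 -2.66]
pour [ 0.36  0.35  1.96 -0.97  0.67 -1.43]
s -1
grab [-0.59  0.76  1.42 -0.    0.96 -0.56]
tub [-0.21  0.78  1.36 -0.    0.99 -0.03]
tubup [-0.21  0.99  1.08 -0.01  1.52 -0.02]
pan [-0.05  0.77  1.33  0.23  1.43  0.48]
pour [ 0.36  0.35  1.96 -0.97  0.67  1.71]
54 0 [ 0.25  0.57  1.57 -0.    1.    0.88]
54 -36 [ 0.25  0.57  1.57 -0.    1.    1.5 ]
54 -72 [ 0.25  0.57  1.57 -0.    1.    2.13]
234 0 [ 0.25  0.57  1.57 -0.    1.   -2.27]
234 -36 [ 0.25  0.57  1.57 -0.    1.   -1.64]
234 -72 [ 0.25  0.57  1.57 -0.    1.   -1.01]
3.3333 [7.15961783e-01 6.98139473e-01 3.08367557e-05 2.24239106e-05]
((582.3781127929688, -333.9103088378906), (36.029170989990234, 11.98698616027832), 88.23790740966797) 0.1057493959227126
((547.4249267578125, -352.3593444824219), (100.97765350341797, 79.30949401855469), 87.84080505371094) 0.03304064908473716
```

View pics/w1.png

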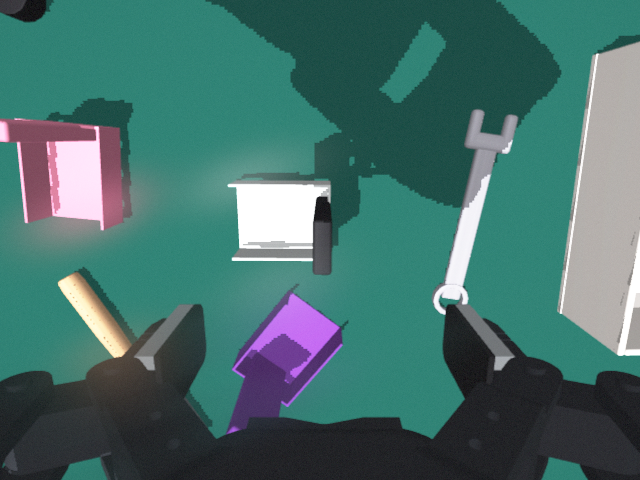

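The wrist view shows the scoop around (280,220), with its grip at (322,235), upright and unobstructed. I'll grasp it, lift it, move over the tub and look.

```bash
python3 - <<'E'
from h import *
g=np.array([.5825,-.334,0]);ref=(-.034,0,0);S=-1
p,q=pose(g,178.2,0,S,ref)
r.move_linear(p+[0,0,.02],q,vel=.15); r.move_linear(p,q,vel=.05)
r.set_gripper(0,60);print(r.current_opening(),r.current_finger_force(),r.current_contact_force(),r.current_tool_pos()-p)
r.move_linear(p+[0,0,.12],vel=.15)
p,q=pose(intub(-.05,.14),TY,0,S); r.move_to(p,q);r.sleep(.3)
d,W=shot("wrist","w2.png");np.savez("w2.npz",W=W,c=d["pixels"]);print(r.current_t(),r.current_contact_force())
c=rotS(TY,0).inv();L=c.apply(W.reshape(-1,3)-intub(0,0)).reshape(W.shape)
for lo,hi,n in((.042,.052,"tubrim"),(.16,.176,"scoopwalls"),(.20,.25,"grip")):
    P=L[(L[...,2]>lo)&(L[...,2]<hi)&(abs(L[...,0])<.13)&(abs(L[...,1])<.06)]
    if len(P)>20:
        print(n,len(P),(P.min(0)*1e3).round(),(P.max(0)*1e3).round())
        for x0 in np.arange(-.12,.12,.04):
            Q=P[(P[:,0]>x0)&(P[:,0]<x0+.04)]
            if len(Q)>20:print("  x",round(x0,2),len(Q),"y",(np.percentile(Q[:,1],[1,99])*1e3).round(1), "inner",(Q[Q[:,1]<0][:,1].max(initial=-9)*1e3).round(1),(Q[Q[:,1]>0][:,1].min(initial=9)*1e3).round(1),"z",Q[:,2].mean().round(4))
E
```

```text
0.13563052516176044 58.75280678272247 [-1.32535567 -1.11659884  0.79978209] [-1.14899893e-05 -2.08908690e-05  7.78675547e-05]
7.7917 [ 0.91101136 -0.01406963 -0.91940519]
tubrim 8610 [-109.  -44.   42.] [113.  45.  49.]
  x -0.12 1861 y [-42.9  43.4] inner -0.0 0.1 z 0.0463
  x -0.08 643 y [-43.  -34.7] inner -34.6 9000.0 z 0.0463
  x -0.04 649 y [-43.  -34.8] inner -34.7 9000.0 z 0.0463
  x 0.0 910 y [-43.5  44.3] inner -34.7 35.0 z 0.0461
  x 0.04 1362 y [-43.6  44.2] inner -34.7 34.9 z 0.0459
  x 0.08 3185 y [-43.7  43.8] inner -0.1 0.0 z 0.0455
scoopwalls 3180 [-89. -30. 160.] [ -9.  32. 176.]
  x -0.12 492 y [-30.1 -16.4] inner -14.8 9000.0 z 0.1692
  x -0.08 1218 y [-30.1  31.7] inner -14.9 29.3 z 0.168
  x -0.04 1470 y [-30.2  31.7] inner -27.7 29.0 z 0.1675
grip 12579 [-122.  -18.  200.] [-45.  17. 250.]
  x -0.12 8071 y [-17.3  14.7] inner -0.0 0.0 z 0.2374
  x -0.08 4495 y [-17.1  13.4] inner -0.0 0.0 z 0.2365
```

View pics/w2.png

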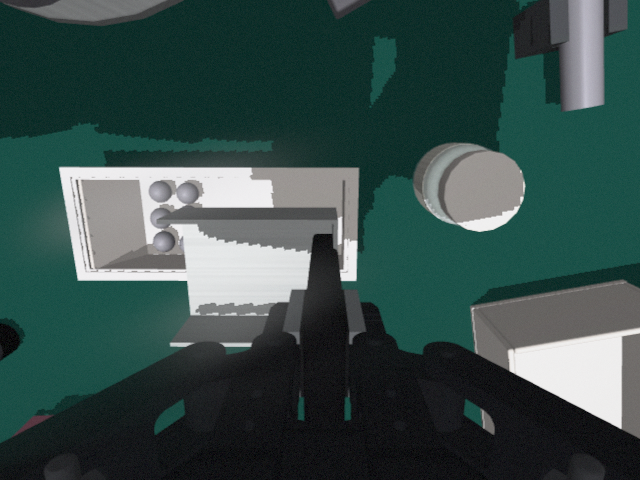

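The scoop sits inside the tub's outline with 4–5 mm to spare per side; balls are visible at (160,190)–(188,240). Now I'll lower it, push and tilt.

```bash
python3 - <<'E'
from h import *
S=-1
n=np.array([-np.sin(rad(TY)),np.cos(rad(TY)),0])*-.0006
def at(x,z,pit=0,ref=(0,0,0)):
    p,q=pose(intub(x,z)+n,TY,pit,S,ref); return p,q
p,q=at(-.05,.060);r.move_linear(p,q,vel=.2);p,q=at(-.05,.009);r.move_linear(p,q,vel=.08);r.sleep(.1)
f0=np.array(r.current_contact_force());print("f0",f0);z=.009
while z>.003:
    z-=.0007;r.move_linear(at(-.05,z)[0],vel=.02);f=r.current_contact_force()[2]-f0[2]
    if f>2.5:break
print("floor z",z,f); z+=.0004
for x in(-.01,.015,.025,.0305):
    r.move_linear(at(x,z)[0],vel=.1 if x<.02 else .05);print(x,(r.current_contact_force()-f0).round(1))
np.save("z.npy",z)
d,W=shot("wrist","w3.png")
b=-.0095
for k,pit in enumerate((8,16,25)): r.move_linear(*at(b,z+.001+.001*k,pit,BACK),vel=.08)
r.sleep(.3);shot("wrist","w4.png");print(r.current_t(),(r.current_contact_force()-f0).round(1))
i=[cv2.imread("pics/w3.png")[100:400,0:400],cv2.imread("pics/w4.png")[100:400,0:400]];cv2.imwrite("pics/w34.png",np.hstack(i))
E
```

```text
f0 [ 0.43795905  0.14022783 -2.46592771]
floor z 0.0033999999999999994 7.9116260425977405
-0.01 [-6.   0.8 10.5]
0.015 [-5.6  2.4 11.4]
0.025 [ 3.  -0.6  7. ]
0.0305 [ 1.2 -0.3  8.7]
14.1333 [-0.3  0.1 -0.9]
```

View pics/w34.png

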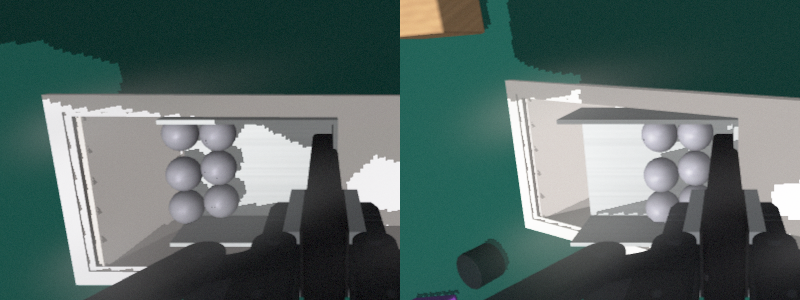

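All six balls are in the scoop: at (160–220, 135–205) in the left crop, and rolled to the back in the right one. Now I'll refine the pan position and carry them over.

```bash
python3 - <<'E'
from h import *
from scipy.optimize import least_squares
z=np.load("v0.npz")
for W in(z["Wa"],z["Wb"]):
    P=W[(W[...,2]>.074)&(W[...,2]<.084)];P=P[abs(np.hypot(P[:,0]-.531,P[:,1]-.126)-.047)<.008]
    s=least_squares(lambda s:np.hypot(P[:,0]-s[0],P[:,1]-s[1])-s[2],[.531,.126,.047],loss="soft_l1",f_scale=.002).x;print(len(P),s.round(4))
S=-1
p0,q0=r.current_tool_pos(),r.current_ee_rot()
r.move_linear(np.array(p0)+[0,0,.15],vel=.15)
PAN=np.array([.532,.126]);h=145;u=np.array([np.cos(rad(h)),np.sin(rad(h))])
p,q=pose([*(PAN-.07*u),.16],h,25,S,LIP);r.move_linear(p,q,vel=.15);r.sleep(.2)
d,W=shot("wrist","w5.png")
P=W[(W[...,2]>.074)&(W[...,2]<.084)];P=P[abs(np.hypot(P[:,0]-.531,P[:,1]-.126)-.047)<.01]
if len(P)>50:
    s=least_squares(lambda s:np.hypot(P[:,0]-s[0],P[:,1]-s[1])-s[2],[.531,.126,.047],loss="soft_l1",f_scale=.002).x;print("wrist",len(P),s.round(4),np.percentile(P[:,2],95))
P=W[(W[...,2]>.155)&(W[...,2]<.175)&(np.hypot(W[...,0]-.58,W[...,1]-.195)<.05)]
if len(P)>50:print("knob",len(P),cv2.minAreaRect((P[:,:2]*1000).astype(np.float32)))
print(r.current_t())
E
```

```text
349 [0.5316 0.1257 0.047 ]
248 [0.5307 0.1254 0.0471]
wrist 1476 [0.5305 0.1258 0.047 ] 0.07997380152008432
knob 4057 ((578.0850219726562, 196.02301025390625), (59.96046447753906, 16.40172004699707), 55.00910186767578)
16.525
```

View pics/w5.png

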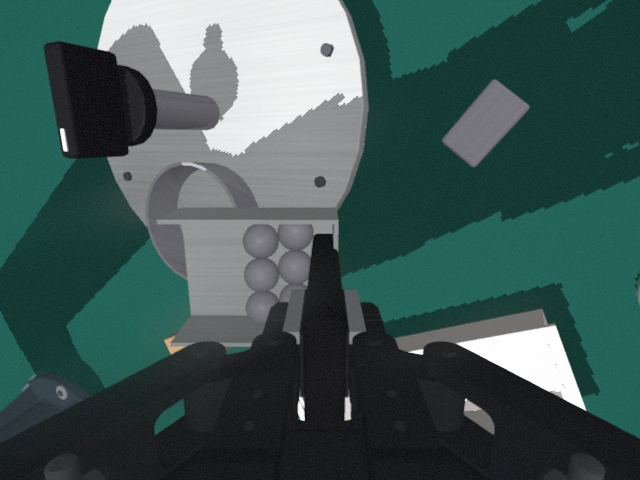

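The six balls are at the back of the scoop (243–310, 225–310), level with the pan at (205,215). Now I'll pour.

```bash
python3 - <<'E'
from h import *
S=-1;h=145;u=np.array([np.cos(rad(h)),np.sin(rad(h))]);PAN=np.array([.5307,.1257])
def go(d,z,pit,v): r.move_linear(*pose([*(PAN+d*u),z],h,pit,S,LIP),vel=v)
go(-.02,.14,22,.1)
go(-.02,.125,12,.1);go(-.02,.097,6,.06);
for z,pit in((.090,-3),(.088,-10),(.087,-18),(.087,-28),(.087,-38)): go(-.02,z,pit,.05)
r.sleep(.4);d,W=shot("scene","s1.png")
cv2.imwrite("pics/s1c.png",cv2.resize(d["pixels"][150:310,380:570,::-1],None,fx=3,fy=3))
print(r.current_t(),r.current_contact_force())
E
```

```text
20.85 [-0.15363221  0.74724371 -1.1777444 ]
```

View pics/s1c.png

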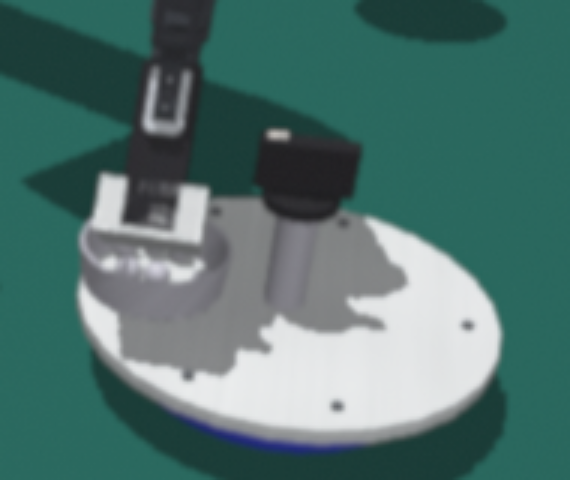

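The balls appear in the pan at (140,260), and the tool's load fell by about 1.3 N, close to the weight of six balls. Now I'll put the scoop back.

```bash
python3 - <<'E'
from h import *
S=-1;h=145;u=np.array([np.cos(rad(h)),np.sin(rad(h))]);PAN=np.array([.5307,.1257])
def go(d,z,pit,v): r.move_linear(*pose([*(PAN+d*u),z],h,pit,S,LIP),vel=v)
go(-.03,.15,-30,.12);go(-.07,.16,0,.15)
p,q=pose(np.array([.5825,-.334,0]),178.2,0,S,(-.034,0,0))
r.move_to(p+[0,0,.12],q);r.move_linear(p+[0,0,.012],q,vel=.15);f0=r.current_contact_force()[2]
z=.012
while z>-.0015:
    z-=.001;r.move_linear(p+[0,0,z],q,vel=.03);f=r.current_contact_force()[2]-f0
    if f>2:break
print("down",z,f)
r.set_gripper(1.0,60);r.sleep(.2);r.move_linear(p+[0,0,.14],q,vel=.2)
d,W=shot("wrist");m=(W[...,2]>.075)&(W[...,2]<.115)&(np.hypot(W[...,0]-.584,W[...,1]+.333)<.05)
P=W[m];print(cv2.minAreaRect((P[:,:2]*1000).astype(np.float32)),np.percentile(P[:,2],98))
# hover over knob
K=np.array([.5793,.1955]);t=R.from_euler("Z",55,degrees=True)*R.from_matrix(np.diag([1.,-1,-1]))
r.move_to([*K,.27],t.as_quat());r.sleep(.2);print(np.round(r.current_q(),2),r.current_t())
d,W=shot("wrist","w6.png");P=W[(W[...,2]>.16)&(W[...,2]<.176)&(np.hypot(W[...,0]-.58,W[...,1]-.195)<.05)];print("knob",len(P),cv2.minAreaRect((P[:,:2]*1000).astype(np.float32)))
E
```

```text
down -0.0010000000000000035 9.161958977456006
((582.0357055664062, -333.8561096191406), (35.676082611083984, 11.947051048278809), 87.71922302246094) 0.10570927462378674
[ 0.25  0.45  1.47 -0.    1.23  0.86] 31.9417
knob 2351 ((577.7235717773438, 196.93572998046875), (59.206146240234375, 13.973876953125), 55.30308532714844)
```

View pics/w6.png

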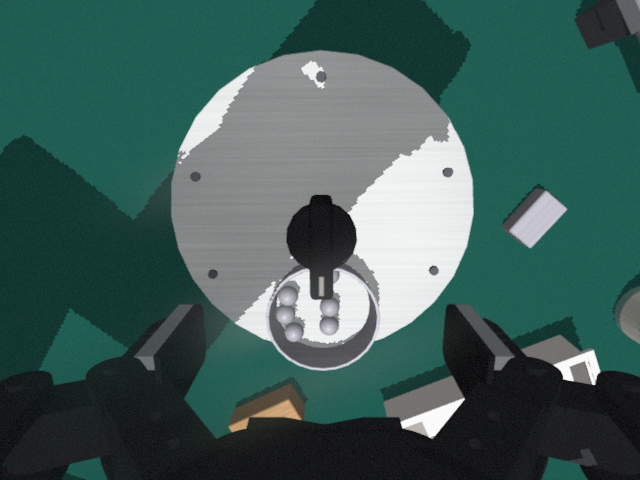

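All six balls are in the pan (277–340, 270–335), the knob is at (321,245), and the scoop stands back in its place. Now I'll grip the knob, checking the side force.

```bash
python3 - <<'E'
from h import *
K=np.array([.5783,.1963]);t=R.from_euler("Z",55.2,degrees=True)*R.from_matrix(np.diag([1.,-1,-1]))
n=t.apply([0,1,0])[:2];a=t.apply([1,0,0])[:2]
r.move_linear([*K,.19],t.as_quat(),vel=.15);r.move_linear([*K,.155],vel=.05);r.sleep(.1)
f0=np.array(r.current_contact_force());print(f0)
r.set_gripper(0,25);r.sleep(.2)
for k in range(4):
    f=np.array(r.current_contact_force())-f0;fn=f[:2]@n;print(r.current_opening(),f.round(2),"n",fn.round(2),"ff",r.current_finger_force(),K)
    if abs(fn)<2:break
    K=K+n*np.clip(fn*.0003,-.001,.001);r.move_linear([*K,.155],vel=.02);r.sleep(.1)
np.save("K.npy",K);r.set_gripper(0,80);r.sleep(.2)
print((np.array(r.current_contact_force())-f0).round(2),np.round(r.current_torque(),2),r.current_finger_force(),r.current_t())
E
```

```text
[-0.20166361 -0.06843484 -0.28454409]
0.16456326412619326 [-2.41  1.07  3.24] n -2.59 ff 26.187821924686432 [0.5783 0.1963]
0.1616722634489247 [ 3.64 -3.54  1.04] n 5.0 ff 26.062619984149933 [0.57766289 0.1967428 ]
0.16276065481878238 [-3.52  1.    4.31] n -3.46 ff 26.73438012599945 [0.57848404 0.19617209]
0.1633405223356021 [ 4.59 -4.27  1.68] n 6.2 ff 26.309445798397064 [0.57766289 0.1967428 ]
[-3.79  0.48  5.87] [-0.01  0.46  0.1 ] 78.09043407440186 36.2833
```

```bash
python3 - <<'E'
from h import *
K=np.array([.5781,.1964])
for d in range(0,73,6):
    t=R.from_euler("Z",55.2-d,degrees=True)*R.from_matrix(np.diag([1.,-1,-1]))
    r.move_linear([*K,.155],t.as_quat(),vel=.03)
    if d%12==0: print(d,np.round(r.current_contact_force(),1),np.round(r.current_torque(),2),round(r.current_finger_force()),round(r.current_opening(),3),round(r.current_t(),1))
    if np.linalg.norm(r.current_contact_force())>30: print("stop",d);break
r.sleep(.3);print(R.from_quat(r.current_ee_rot()).as_euler("ZYX",degrees=True))
from scipy.optimize import least_squares
d,W=shot("side","d9.png");e,V=shot("scene","s9.png")
for X in(W,V):
    P=X[(X[...,2]>.074)&(X[...,2]<.084)];A=P[(abs(np.hypot(P[:,0]-.5785,P[:,1]-.196)-.085)<.055)];
    b=None
    for ang in np.arange(-40,80,1.):
        th=rad(235.2-ang);c=np.array([.5785,.196])+.085*np.array([np.cos(th),np.sin(th)])
        k=(abs(np.hypot(*(A[:,:2]-c).T)-.047)<.002).sum()
        k=k
        if b is None or k>b[0]:b=(k,ang)
    th=rad(235.2-b[1]);c=np.array([.5785,.196])+.085*np.array([np.cos(th),np.sin(th)]);print(b,c)
    P=A[abs(np.hypot(*(A[:,:2]-c).T)-.047)<.008];s=least_squares(lambda s:np.hypot(P[:,0]-s[0],P[:,1]-s[1])-.047,c,loss="soft_l1",f_scale=.002).x
    print(s,"turn",235.2-np.degrees(np.arctan2(s[1]-.196,s[0]-.5785))%360)
cv2.imwrite("pics/e.png",np.hstack([cv2.resize(d["pixels"][130:250,190:340,::-1],(400,320)),cv2.resize(e["pixels"][160:310,390:580,::-1],(400,320))]))
E
```

```text
0 [-0.7 -1.2  4.8] [-0.25  0.21  0.05] 78 0.152 36.5
12 [-1.6 -1.8  6.4] [-0.25  0.13 -0.07] 78 0.156 37.0
24 [-0.1 -1.8  6.6] [-0.27  0.13 -0.03] 78 0.152 37.6
36 [-0.9 -3.2  5.4] [-0.35  0.11 -0.01] 78 0.149 38.1
48 [ 0.3 -3.   5.3] [-0.35  0.1   0.03] 78 0.153 38.6
60 [-0.8 -3.5  5.7] [-0.38  0.13 -0.1 ] 78 0.154 39.1
72 [-1.  -3.8  5.5] [-0.43  0.16 -0.07] 78 0.152 39.6
[-1.68087938e+01 -1.80799247e-02  1.79990727e+02]
(np.int64(195), np.float64(72.0)) [0.49712784 0.2205677 ]
[0.49737677 0.22014637] turn 71.77566095638949
(np.int64(137), np.float64(72.0)) [0.49712784 0.2205677 ]
[0.49849731 0.2200543 ] turn 71.93438583710821
```

View pics/e.png

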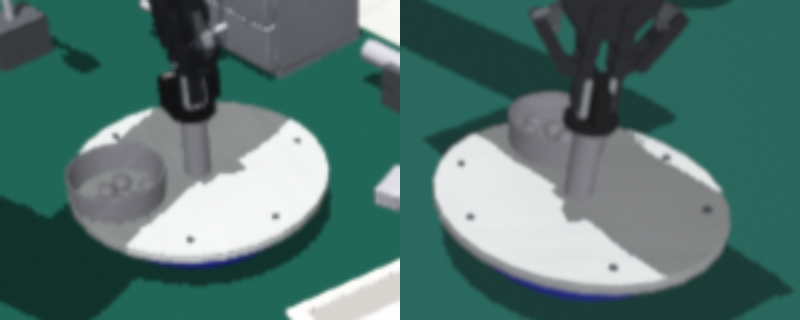

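The pan has turned about 72° (at left in the side view), the balls are still in it, and the gripper holds the knob.

```bash
python3 -c "
from h import *
print(r.hand_in(), r.current_t())"
```

```text
the job is handed in; nothing more can be done
the job is handed in; nothing more can be done
```

Job handed in: all six balls went into the pan at the home stop, the scoop is back at its original place on the bench, and the knob is turned three clicks clockwise (about 72° measured) and still held in the gripper, after roughly 40 s of robot time.

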